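Release the sprung tool-chest lid and hold it just below its balance point

TASK

Draw the red-knobbed bolt on the blue tool chest fully back to unlock the lid, then raise the lid by its yellow bar handle past its balance point (66 degrees up, into the red part of the painted quadrants), and bring it back down to the yellow part, about ten degrees below balance, where I need it to fit the stay. Finish while still holding it there with the gripper, since it would fall shut by itself; guide it all the way without letting it fly open or slam, and leave the bolt drawn and the other things on the bench where they are.

Things in the scene. Friction and masses are not known exactly. Their poses are not given: they have to be found in the camera images.
- chest: Blue steel bench-top tool chest, fixed to the bench; 200 (x) by 340 (y) by 85 mm high without lid. Origin: centre of its underside, on the bench. x points from the front (nearest the robot, with handle and bolt) to the hinge at the back, y to the left seen from the front, z up.
- lid (a joint): Lid angle, rad: 0 shut and level, grows as it opens upward, stop at 1.75. Blue plate 200x340x8 mm, 0.95 kg, hinged along the chest's back top edge, partly lifted by a coil spring. Unstable balance at 1.15 rad: below it falls shut by itself, above it springs open. Shut it needs about 2 N up at the handle, near balance under 1 N either way. Light hinge friction.
- lid_hinge (a point): Point midway along the hinge axis, at the chest's back top edge, 85 mm above the bench; stays put when the lid moves; same axes as the chest, the hinge axis being y.
- lid_grip (a point): Middle of the yellow bar handle, 12 mm thick, 100 mm long along chest y, an arm at each end. It stands 50 mm beyond the lid's front edge in the lid's plane (44 mm open gap), 250 mm from the hinge axis and 4 mm above it when shut (89 mm over the bench). Fingers can straddle it from above; it turns in the grip as the lid rises. Its x axis points to the hinge.
- quadrant (a point): Top of the yellow part of the thin painted quadrant on the chest's left end (its twin is on the right end; both seen only, no obstacle). They are centred on the hinge, radius 130 mm: grey to 0.85 rad of lid angle, yellow 0.85 to 1.10, grey to 1.15, red above. A white pointer on each end of the lid runs along them.
- bolt (a joint): Travel of the sliding bolt, m: 0 fully shut, 0.036 fully drawn, at its stop. It slides along the chest's +y (left seen from the front) with about 2 N friction and stays where left. Shut, its nose lies over a lug at the lid's front edge and locks the lid; beyond 0.028 the lid is free.
- bolt_knob (a point): On the axis of the bolt's upright red round knob, 16 mm across, 12 mm below its top, 138 mm above the bench; moves with the bolt. The knob is free from 110 mm (tops of the steel guides beside it) to 150 mm. It stands 13 mm in front of the chest's front face, 118 mm left of the chest's middle when shut.
- hammer: Hammer, 260 mm long, lying on the bench to the right; origin under its middle, along its x. Leave alone.
- screwdriver: Screwdriver lying on the bench to the right; along its x. Leave alone.
- oil_bottle: Yellow bottle with red cap, 56 mm across, 150 mm tall, standing on the left; origin at its foot. Leave alone.
- tin_cup: White cup, 72 mm across, 85 mm tall, standing on the left; origin at its foot. Leave alone.
- vee_block: Steel vee block 70 by 45 by 42 mm on the left; origin at the centre of its underside. Leave alone.
- try_square: Steel try square, stock 100 by 14 by 16 mm along its x with a thin blade 130 mm long along its +y, lying in front of the chest near the robot; origin under the stock's middle. Leave alone.

How it is judged:
By the outcome, as a careful person would: the job done as asked, in the order asked, and still so for the second after the job is handed in, while the arm keeps its last pose, push and grip.
It also fails if it takes over 58 s, if anything falls off the work surface, if the arm or the gripper's body presses on something with over 40 N, if the wrist force passes 120 N, or if a joint passes its speed limit or range.

ROBOT

A 7-joint arm with a two-finger parallel gripper is mounted at the origin on the work surface. World frame = base frame: x ahead of the robot, y to its left, z up, the work surface at z = 0. Lengths are in mm, angles in degrees, forces in N, time in s.
With the tool pointing down it reaches from about 425 to 950 mm from the base axis. Payload 16.7 kg.
Tool frame: the origin (TCP) lies on the mounting face of the last link; the fingertips stand 199 mm ahead of it and the grasp point (between the pads) lies 180 mm ahead of it; z points along the fingers, y is the line along which they close (so a half turn about z gives the same grasp; the last joint's range is limited). The gripper opens to 94 mm and grips with 3 to 60 N. Pads are 16 mm wide; open, the fingers measure 119 mm over their backs; the gripper's body (75 mm by 177 mm) begins 78 mm behind the grasp point.
Start: joints at [-8.566, 24.414, 4.234, 92.017, -1.954, 63.644, -3.845], TCP at [674.973, -0.024, 404.667] pointing down, gripper open.
Joint ranges: [-163.25, 163.25], [-28.42, 122.38], [-70.27, 78.77], [12.13, 141.07], [-58.53, 238.53], [9.26, 117.41], [-156.51, 156.51]. Speed limits (degrees/s): [108.29, 108.29, 136.94, 136.94, 172.46, 172.46, 172.46].

INTERFACE

Orientations are given as [roll, pitch, yaw] about the fixed x, y, z axes, in that order (R = Rz(yaw) Ry(pitch) Rx(roll)).
In Python, from plant import robot gives the robot as it stands.
- The arm moves only by the shell command python3 -m crank 'ROWS' [OPENING]. ROWS is JSON, a list of rows, each an object with "linear": the shift along the tool's x, y, z in m, a list of three; "angular": the turn, a rotation vector about the tool's x, y, z in rad, a list of three. In form: [{"linear": [dx, dy, dz], "angular": [ax, ay, az]}, ...]. A call has 1 to 12 rows; each row is the pose to reach, as a shift and turn from the pose commanded when the call began, along the tool's axes at that moment; what a row does not reach only later rows make up. A row lasts 1/8 s, in which the tool goes at most 62.5 mm and 10.7 degrees, less where a joint would pass 70% of its speed; a pose out of reach is approached as far as the arm can. A call with a gripper value outside its range is refused whole. OPENING is the finger opening in m, from 0 to 0.094, set as the call begins (- or left out, the last holds). The fingers move at their own pace and stop on an object; the grip force is fixed at half the most. Time passes only in rows, so rows that repeat a pose let the fingers close. It gives the time, the measured TCP pose, the force, the opening and the grip force at its end, in the units of the state.
- robot.sense(): the state, without advancing time (a new reading comes with each control period).
- robot.grab_frame(name): name is "scene" or "side" or "wrist"; returns a dict with "pixels" (420x560x3 uint8, red, green, blue), "fx", "fy", "cx", "cy" (pixels), "world_from_camera" (4x4, takes a point from camera to world coordinates). Camera axes: x right, y up, looking along -z (the intrinsics and any distortion apply to the point x, -y, -z); pixel columns grow to the right and rows downward; lengths in mm; the calibration is good to about 2 mm. A picture is of the moment at which its call begins. There is no depth.
- robot.finish_job(): hands the job in; it is judged then, once.
The state is a dict: "time": time; "qpos": joint angles; "qd": joint speeds; "joint_efforts": joint torques, N m; "tool_pos": TCP position; "tcp_rot": TCP orientation; "ft_force": force on the tool from outside, world axes, zero at the start; "moment": the same for the moment, N m; "gripper_width": finger opening in mm; "gripper_force": force on a finger pad.
Only numpy, scipy, OpenCV 4.12 (cv2) and the standard library are available. Lean on these libraries where they do the work, as an engineer would, in place of code of your own. Each camera call takes 0.05 s, during which the arm holds its last target. There are 200 camera calls.

## Working session

There is one attempt and no reset: what is moved stays moved. The work goes in short steps, Python scripts to look and compute and a shell command to move; the robot and the scene stay as the last step left them, time stands still between calls to the robot, and variables do not carry over. Pictures are saved under pics/ and viewed, at most 10 in all, crops included, and the job is handed in when it is done.

```bash
mkdir -p pics; cat > h.py <<'E'
import numpy as np, cv2
from plant import robot
def grab(n,f):
    d=robot.grab_frame(n); cv2.imwrite('pics/'+f,d['pixels'][:,:,::-1])
    np.savez('pics/'+f[:-4]+'.npz',**{k:np.array(v) for k,v in d.items()}); return d
def onz(f,u,v,z):
    d=np.load('pics/'+f+'.npz'); T=d['world_from_camera']
    r=T[:3,:3]@np.array([(u-d['cx'])/d['fx'],-(v-d['cy'])/d['fy'],-1]); o=T[:3,3]
    return (o+r*(z-o[2])/r[2]).round(1)
def proj(f,p):
    d=np.load('pics/'+f+'.npz'); T=np.linalg.inv(d['world_from_camera']); c=T[:3,:3]@np.array(p)+T[:3,3]
    return np.array([d['cx']+d['fx']*c[0]/-c[2], d['cy']-d['fy']*c[1]/-c[2]]).round(1)
E
python3 - <<'E'
from h import *
for n in('scene','side'):
    d=grab(n,n+'1.png'); print(n,[k for k in d],d['fx'],d['world_from_camera'].round(2).tolist())
a=[cv2.imread(f'pics/{n}1.png') for n in('scene','side')]
print(robot.sense())
E
ls
```

```text
scene ['pixels', 'fx', 'fy', 'cx', 'cy', 'world_from_camera'] 514.8080392389197 [[0.76, -0.49, 0.43, 1210.39], [0.65, 0.55, -0.52, -808.73], [0.01, 0.67, 0.74, 1270.26], [0.0, 0.0, 0.0, 1.0]]
side ['pixels', 'fx', 'fy', 'cx', 'cy', 'world_from_camera'] 403.50829670316875 [[-1.0, 0.01, -0.04, 495.24], [-0.04, -0.75, 0.66, 638.44], [-0.02, 0.66, 0.75, 935.36], [0.0, 0.0, 0.0, 1.0]]
{'time': 0.1, 'qpos': array([-8.56395356, 24.4468194 ,  4.2325114 , 92.04650922, -1.95383318,
       63.64373052, -3.84307196]), 'qd': array([-0.08802382, -0.03944125,  0.11701928, -0.11009422, -0.00854897,
       -0.03386899, -0.08919979]), 'joint_efforts': array([ 8.83693836e-03, -9.37480974e+01,  3.67656559e+00, -4.55044663e+01,
       -4.87404736e-02,  1.68144610e-02,  1.07460426e-04]), 'tool_pos': array([ 6.74845088e+02, -4.14167550e-02,  4.04053209e+02]), 'tcp_rot': array([-1.79935315e+02,  4.96107427e-03,  8.99969761e+01]), 'ft_force': array([ 0.9130105 , -0.08686776,  0.11605028]), 'moment': array([ 0.03757348, -0.05270092,  0.01505793]), 'gripper_force': 0.0, 'gripper_width': 94.02700869178393}
h.py
pics
```

View pics/scene1.png

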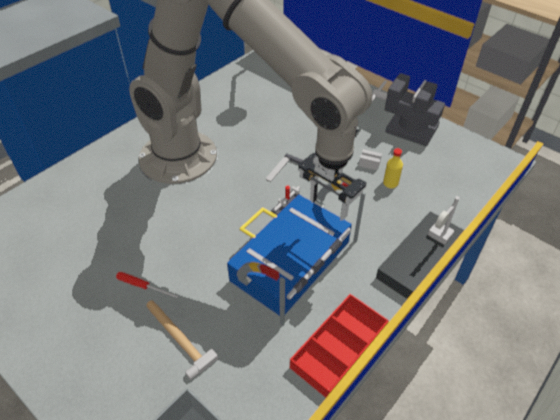

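View pics/side1.png

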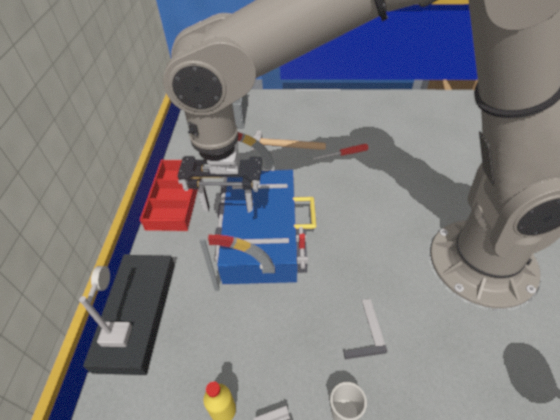

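The scene view shows the chest with its handle at about (258,222) and its knob at (289,192). In the side view the handle is at (313,213) and the knob at (302,239). Next I'll enlarge both.

```bash
python3 - <<'E'
from h import *
a=cv2.imread('pics/side1.png')[160:300,200:340]; b=cv2.imread('pics/scene1.png')[170:320,220:370]
cv2.imwrite('pics/c1.png',np.hstack([cv2.resize(a,(400,400),interpolation=2),cv2.resize(b,(400,400),interpolation=2)]))
E
```

```text
(no output)
```

View pics/c1.png

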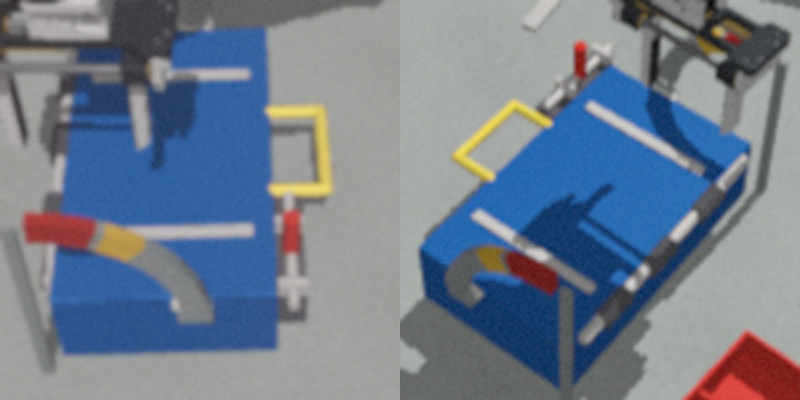

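```bash
python3 - <<'E'
from h import *
S=lambda x,y:(200+x/2.857,160+y/2.857)
C=lambda x,y:(220+(x-400)/2.667,170+y/2.667)
for p,z in(((323,110),93),((325,190),93),((290,212),150),((291,224),138)): print('side',p,onz('side1',*S(*p),z))
for p,z in(((516,103),93),((457,156),93),((579,43),150),((580,53),138)): print('scene',p,onz('scene1',*C(*p),z))
for p,z in (((268,28),93),((277,298),93),((63,298),93)): print('lid',onz('side1',*S(*p),z))
for p,z in (((612,67),93),((422,245),93),((748,150),93),((565,345),93)): print('lid sc',onz('scene1',*C(*p),z))
E
```

```text
side (323, 110) [ 465.7 -143.1   93. ]
side (325, 190) [464.5 -41.   93. ]
side (290, 212) [496.8  29.9 150. ]
side (291, 224) [495.8  33.7 138. ]
scene (516, 103) [468.5 -42.7  93. ]
scene (457, 156) [ 473.  -144.9   93. ]
scene (579, 43) [495.8  36.1 150. ]
scene (580, 53) [499.6  33.7 138. ]
lid [ 523.4 -260.9   93. ]
lid [507.   80.3  93. ]
lid [693.6  84.7  93. ]
lid sc [514.9  74.8  93. ]
lid sc [ 530.8 -257.    93. ]
lid sc [712.3  76.9  93. ]
lid sc [ 725.2 -250.    93. ]
```

```bash
python3 -m crank '[{"linear":[0,-0.03,0],"angular":[0,0,-0.01]},{"linear":[0,-0.07,0],"angular":[0,0,-0.02]},{"linear":[0,-0.11,0],"angular":[0,0,-0.03]},{"linear":[0,-0.15,0],"angular":[0,0,-0.04]},{"linear":[0,-0.18,0],"angular":[0,0,-0.04]},{"linear":[0,-0.18,0],"angular":[0,0,-0.04]},{"linear":[0,-0.18,0],"angular":[0,0,-0.04]}]' 0.06
python3 - <<'E'
from h import *
d=grab('wrist','w1.png'); print(d['world_from_camera'].round(2).tolist(),d['fx'])
for p in((497,34,138),(468,-43,93),(470,-143,93)): print(proj('w1',p))
E
```

```text
time: 0.98
tool_pos: [495.5, 0.0, 404.8]
tcp_rot: [180.0, -0.0, 92.3]
ft_force: [-0.0, 1.0, 0.6]
gripper_width: 59.9
gripper_force: 0.0
[[1.0, -0.04, -0.01, 493.13], [0.04, 0.96, 0.26, 76.03], [0.0, -0.26, 0.97, 385.59], [0.0, 0.0, 0.0, 1.0]] 359.1029250762834
[274.  177.7]
[236.6 255.1]
[237.1 353.9]
```

View pics/w1.png

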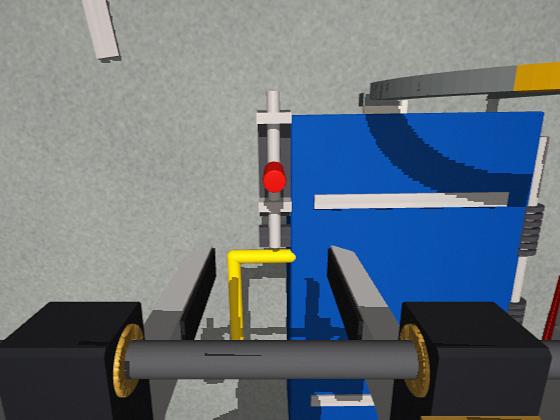

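The wrist view shows the knob top at (274,177), the handle's left corner at (235,257), and the lid's front-left corner at (291,115).

```bash
python3 - <<'E'
from h import *
print('knob',onz('w1',274,177,150),'corner',onz('w1',235,258,93),'bar lower',onz('w1',236,330,93))
for p in((291,115),(290,300),(545,112)): print('lid',onz('w1',*p,93))
E
```

```text
knob [496.8  36.5 150. ] corner [466.6 -45.8  93. ] bar lower [ 468.6 -117.4   93. ]
lid [508.9  76.7  93. ]
lid [516.9 -84.6  93. ]
lid [708.1  87.   93. ]
```

```bash
python3 -m crank '[{"linear":[0.018,0.002,0],"angular":[0,0,-0.004]},{"linear":[0.036,0.0035,0.01],"angular":[0,0,-0.008]},{"linear":[0.036,0.0035,0.035],"angular":[0,0,-0.008]},{"linear":[0.036,0.0035,0.065],"angular":[0,0,-0.008]},{"linear":[0.036,0.0035,0.085],"angular":[0,0,-0.008]},{"linear":[0.036,0.0035,0.088],"angular":[0,0,-0.008]},{"linear":[0.036,0.0035,0.088],"angular":[0,0,-0.008]}]' 0.06
python3 -m crank '[{"linear":[0,0,0],"angular":[0,0,0]},{"linear":[0,0,0],"angular":[0,0,0]},{"linear":[0,0,0],"angular":[0,0,0]},{"linear":[0,0,0],"angular":[0,0,0]},{"linear":[0,0,0],"angular":[0,0,0]},{"linear":[0,0,0],"angular":[0,0,0]}]' 0.005
```

```text
time: 1.9
tool_pos: [497.2, 36.8, 316.7]
tcp_rot: [-180.0, -0.0, 92.8]
ft_force: [0.3, -0.1, 0.8]
gripper_width: 59.7
gripper_force: 0.0
time: 2.65
tool_pos: [496.6, 36.0, 316.7]
tcp_rot: [-179.9, 0.0, 92.7]
ft_force: [-5.8, -0.8, 5.8]
gripper_width: 15.8
gripper_force: 30.0
```

Knob gripped at a width of 15.8 mm. I'll draw it slowly to the stop.

```bash
python3 -m crank '[{"linear":[0.003,0,0],"angular":[0,0,0]},{"linear":[0.006,0,0],"angular":[0,0,0]},{"linear":[0.009,0,0],"angular":[0,0,0]},{"linear":[0.012,0,0],"angular":[0,0,0]},{"linear":[0.015,0,0],"angular":[0,0,0]},{"linear":[0.018,0,0],"angular":[0,0,0]},{"linear":[0.02,0,0],"angular":[0,0,0]},{"linear":[0.02,0,0],"angular":[0,0,0]}]'
```

```text
time: 3.65
tool_pos: [495.5, 56.1, 316.7]
tcp_rot: [-179.9, 0.0, 92.7]
ft_force: [-7.4, 0.0, 6.0]
gripper_width: 15.5
gripper_force: 30.0
```

```bash
for i in 1 2; do python3 -m crank '[{"linear":[0.001,0,0],"angular":[0,0,0]},{"linear":[0.002,0,0],"angular":[0,0,0]},{"linear":[0.003,0,0],"angular":[0,0,0]},{"linear":[0.003,0,0],"angular":[0,0,0]}]'; done
```

```text
time: 4.15
tool_pos: [495.4, 58.9, 316.6]
tcp_rot: [-179.9, 0.0, 92.7]
ft_force: [-6.1, -1.0, 6.3]
gripper_width: 15.4
gripper_force: 30.0
time: 4.65
tool_pos: [495.2, 61.9, 316.7]
tcp_rot: [-179.9, 0.0, 92.7]
ft_force: [-6.1, -0.5, 6.1]
gripper_width: 15.2
gripper_force: 30.0
```

```bash
for i in 1 2; do python3 -m crank '[{"linear":[0.001,0,0],"angular":[0,0,0]},{"linear":[0.002,0,0],"angular":[0,0,0]},{"linear":[0.003,0,0],"angular":[0,0,0]},{"linear":[0.004,0,0],"angular":[0,0,0]},{"linear":[0.004,0,0],"angular":[0,0,0]}]'; done
python3 - <<'E'
from h import *
grab('wrist','w2.png');grab('side','s2.png')
a=cv2.imread('pics/w2.png')[120:400,130:430]; b=cv2.imread('pics/s2.png')[180:320,230:380]
cv2.imwrite('pics/c2.png',np.hstack([cv2.resize(a,(400,373),interpolation=2),cv2.resize(b,(400,373),interpolation=2)]))
E
```

```text
time: 5.28
tool_pos: [495.2, 63.6, 316.5]
tcp_rot: [-179.9, 0.2, 92.6]
ft_force: [-3.8, -17.4, 7.4]
gripper_width: 15.3
gripper_force: 30.0
time: 5.9
tool_pos: [495.3, 64.7, 316.4]
tcp_rot: [-179.9, 0.4, 92.5]
ft_force: [-2.0, -37.9, 7.5]
gripper_width: 15.6
gripper_force: 30.0
```

View pics/c2.png

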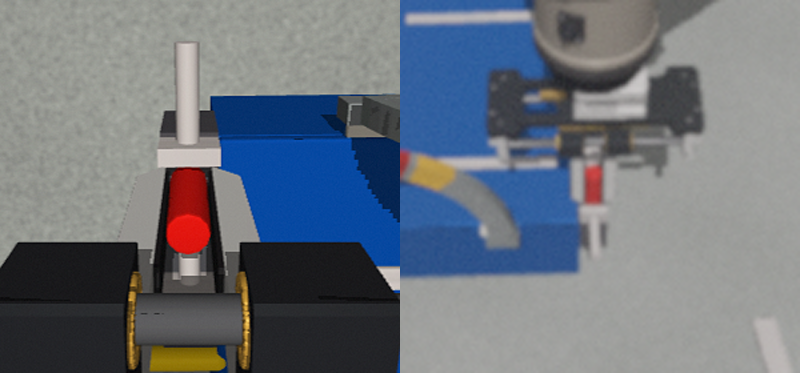

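The crop shows the knob centred in the pads and against the left guide. Together with the 38 N rise, that means it is at its stop. I'll relax, open, rise, and move over the handle.

```bash
python3 -m crank '[{"linear":[-0.003,0,0],"angular":[0,0,0]},{"linear":[-0.006,0,0],"angular":[0,0,0]},{"linear":[-0.006,0,0],"angular":[0,0,0]}]'
python3 -m crank '[{"linear":[0,0,0],"angular":[0,0,0]},{"linear":[0,0,0],"angular":[0,0,0]},{"linear":[0,0,0],"angular":[0,0,0]},{"linear":[0,0,-0.02],"angular":[0,0,0]},{"linear":[0,0,-0.05],"angular":[0,0,0]},{"linear":[0,0,-0.06],"angular":[0,0,0]},{"linear":[0,0,-0.06],"angular":[0,0,0]}]' 0.04
```

```text
time: 6.38
tool_pos: [495.2, 63.0, 316.6]
tcp_rot: [-179.9, 0.1, 92.7]
ft_force: [-5.9, -6.1, 7.2]
gripper_width: 15.4
gripper_force: 30.0
time: 7.25
tool_pos: [495.8, 64.1, 376.9]
tcp_rot: [179.9, -0.0, 92.8]
ft_force: [0.7, -0.2, 0.4]
gripper_width: 40.0
gripper_force: 0.0
```

```bash
python3 -m crank '[{"linear":[-0.025,-0.006,0],"angular":[0,0,0]},{"linear":[-0.06,-0.014,0],"angular":[0,0,0]},{"linear":[-0.1,-0.023,0],"angular":[0,0,0]},{"linear":[-0.14,-0.032,0],"angular":[0,0,0]},{"linear":[-0.158,-0.0355,0],"angular":[0,0,0]},{"linear":[-0.158,-0.0355,0],"angular":[0,0,0]},{"linear":[-0.158,-0.0355,0],"angular":[0,0,0]}]'
python3 - <<'E'
from h import *
grab('wrist','w3.png')
for p in((468,-95.6,89),(465.6,-45.7,89),(495.5,63,150)): print(proj('w3',p))
E
```

```text
time: 8.12
tool_pos: [467.8, -94.7, 376.1]
tcp_rot: [-179.9, -0.0, 92.8]
ft_force: [-0.5, 0.7, 0.4]
gripper_width: 40.1
gripper_force: 0.0
[270.7 217.8]
[270.7 152.9]
[341.1 -51.8]
```

View pics/w3.png

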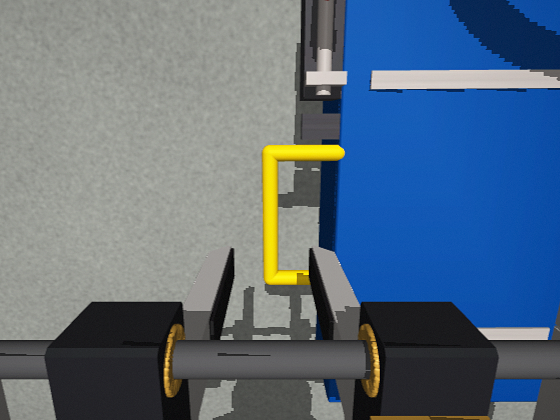

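The wrist view shows the bar centred at x≈270, spanning rows 153–278 as predicted. The bolt nose at (323,95) is clear of the lug at (320,125). I'll descend and grip.

```bash
python3 -m crank '[{"linear":[0,0,0.03],"angular":[0,0,0]},{"linear":[0,0,0.06],"angular":[0,0,0]},{"linear":[0,0,0.085],"angular":[0,0,0]},{"linear":[0,0,0.1],"angular":[0,0,0]},{"linear":[0,0,0.107],"angular":[0,0,0]},{"linear":[0,0,0.107],"angular":[0,0,0]}]'
python3 -m crank '[{"linear":[0,0,0],"angular":[0,0,0]},{"linear":[0,0,0],"angular":[0,0,0]},{"linear":[0,0,0],"angular":[0,0,0]},{"linear":[0,0,0],"angular":[0,0,0]},{"linear":[0,0,0],"angular":[0,0,0]}]' 0.002
python3 - <<'E'
import numpy as np
# arc offsets: forward (tool y), up (-tool z), R=250, offset 4 deg
R=np.hypot(250,4);a0=np.arctan2(4,250)
for t in list(range(0,76,3))+[56]:
    a=a0+np.radians(t); print(t,round(.25-R*np.cos(a)/1000,4),round((R*np.sin(a)-4)/1000,4)) if 0 else print(t,round((250-R*np.cos(a))/1000,4),round((R*np.sin(a)-4)/1000,4))
E
```

```text
time: 8.93
tool_pos: [468.0, -95.3, 269.8]
tcp_rot: [-180.0, -0.0, 92.8]
ft_force: [-0.6, -0.6, 0.1]
gripper_width: 39.4
gripper_force: 0.0
time: 9.55
tool_pos: [467.2, -95.6, 269.5]
tcp_rot: [-179.9, -0.0, 92.7]
ft_force: [-5.3, -0.6, 2.6]
gripper_width: 11.0
gripper_force: 30.0
0 0.0 0.0
3 0.0006 0.0131
6 0.0018 0.0261
9 0.0037 0.0391
12 0.0063 0.0519
15 0.0096 0.0646
18 0.0135 0.0771
21 0.018 0.0893
24 0.0232 0.1013
27 0.0291 0.1131
30 0.0355 0.1245
33 0.0425 0.1355
36 0.0501 0.1462
39 0.0582 0.1564
42 0.0669 0.1663
45 0.0761 0.1756
48 0.0857 0.1845
51 0.0958 0.1928
54 0.1063 0.2006
57 0.1172 0.2078
60 0.1285 0.2145
63 0.1401 0.2206
66 0.152 0.226
69 0.1641 0.2308
72 0.1765 0.235
75 0.1892 0.2385
56 0.1135 0.2055
```

```bash
python3 -m crank '[{"linear":[0,0.0001,-0.0044],"angular":[0,0,0]},{"linear":[0,0.0003,-0.0087],"angular":[0,0,0]},{"linear":[0,0.0007,-0.0153],"angular":[0,0,0]},{"linear":[0,0.0013,-0.0218],"angular":[0,0,0]},{"linear":[0,0.0021,-0.0283],"angular":[0,0,0]},{"linear":[0,0.003,-0.0348],"angular":[0,0,0]},{"linear":[0,0.0041,-0.0412],"angular":[0,0,0]},{"linear":[0,0.0054,-0.0476],"angular":[0,0,0]},{"linear":[0,0.0068,-0.054],"angular":[0,0,0]},{"linear":[0,0.0084,-0.0604],"angular":[0,0,0]},{"linear":[0,0.0096,-0.0646],"angular":[0,0,0]},{"linear":[0,0.0096,-0.0646],"angular":[0,0,0]}]'
```

```text
time: 11.05
tool_pos: [476.4, -95.1, 334.3]
tcp_rot: [-179.8, -0.0, 92.7]
ft_force: [-9.7, -0.9, 0.4]
gripper_width: 10.8
gripper_force: 30.0
```

```bash
python3 -m crank '[{"linear":[0,0.0018,-0.0063],"angular":[0,0,0]},{"linear":[0,0.0039,-0.0125],"angular":[0,0,0]},{"linear":[0,0.0061,-0.0186],"angular":[0,0,0]},{"linear":[0,0.0084,-0.0247],"angular":[0,0,0]},{"linear":[0,0.011,-0.0307],"angular":[0,0,0]},{"linear":[0,0.0136,-0.0367],"angular":[0,0,0]},{"linear":[0,0.0165,-0.0426],"angular":[0,0,0]},{"linear":[0,0.0195,-0.0485],"angular":[0,0,0]},{"linear":[0,0.0227,-0.0542],"angular":[0,0,0]},{"linear":[0,0.0259,-0.0599],"angular":[0,0,0]},{"linear":[0,0.0294,-0.0654],"angular":[0,0,0]},{"linear":[0,0.0329,-0.0709],"angular":[0,0,0]}]'
python3 - <<'E'
from h import *
grab('side','s4.png');print(robot.sense()['ft_force'])
cv2.imwrite('pics/c4.png',cv2.resize(cv2.imread('pics/s4.png')[60:300,150:390],(600,600),interpolation=2))
E
```

```text
time: 12.55
tool_pos: [508.2, -93.5, 405.0]
tcp_rot: [-179.6, -0.1, 92.7]
ft_force: [-24.3, 2.5, 11.5]
gripper_width: 11.2
gripper_force: 30.0
[-26.17513333   2.57171222  15.23981742]
```

View pics/c4.png

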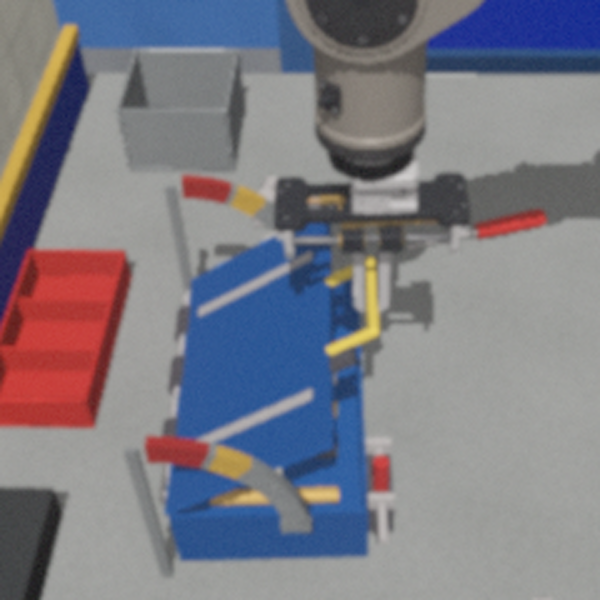

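The side crop shows the lid following the handle, open about 32°, with the bolt drawn. The force is purely radial at about 30 N, so I'll correct the arc outward by about 2 mm and continue.

```bash
python3 -m crank '[{"linear":[0,0.0019,-0.0067],"angular":[0,0,0]},{"linear":[0,0.0057,-0.012],"angular":[0,0,0]},{"linear":[0,0.0097,-0.0172],"angular":[0,0,0]},{"linear":[0,0.0138,-0.0223],"angular":[0,0,0]},{"linear":[0,0.018,-0.0273],"angular":[0,0,0]},{"linear":[0,0.0224,-0.0322],"angular":[0,0,0]},{"linear":[0,0.0269,-0.037],"angular":[0,0,0]},{"linear":[0,0.0315,-0.0416],"angular":[0,0,0]},{"linear":[0,0.0362,-0.0461],"angular":[0,0,0]},{"linear":[0,0.041,-0.0505],"angular":[0,0,0]},{"linear":[0,0.046,-0.0548],"angular":[0,0,0]},{"linear":[0,0.0511,-0.059],"angular":[0,0,0]}]'
```

```text
time: 14.1
tool_pos: [560.7, -90.8, 465.6]
tcp_rot: [-179.9, -0.0, 92.7]
ft_force: [-16.0, 2.4, 16.5]
gripper_width: 11.2
gripper_force: 30.0
```

```bash
python3 -m crank '[{"linear":[0,0.0039,-0.0055],"angular":[0,0,0]},{"linear":[0,0.0093,-0.0095],"angular":[0,0,0]},{"linear":[0,0.0147,-0.0132],"angular":[0,0,0]},{"linear":[0,0.0202,-0.0168],"angular":[0,0,0]},{"linear":[0,0.0258,-0.0203],"angular":[0,0,0]},{"linear":[0,0.0315,-0.0236],"angular":[0,0,0]},{"linear":[0,0.0373,-0.0268],"angular":[0,0,0]},{"linear":[0,0.0432,-0.0298],"angular":[0,0,0]},{"linear":[0,0.0491,-0.0327],"angular":[0,0,0]},{"linear":[0,0.0551,-0.0354],"angular":[0,0,0]},{"linear":[0,0.0595,-0.0373],"angular":[0,0,0]},{"linear":[0,0.0612,-0.038],"angular":[0,0,0]}]'
```

```text
time: 15.6
tool_pos: [622.8, -87.8, 502.1]
tcp_rot: [-180.0, -0.0, 92.8]
ft_force: [-2.2, 4.6, 2.4]
gripper_width: 11.0
gripper_force: 30.0
```

```bash
python3 -m crank '[{"linear":[0,0.0041,-0.0016],"angular":[0,0,0]},{"linear":[0,0.0082,-0.0031],"angular":[0,0,0]},{"linear":[0,0.0124,-0.0046],"angular":[0,0,0]},{"linear":[0,0.0165,-0.006],"angular":[0,0,0]},{"linear":[0,0.0207,-0.0073],"angular":[0,0,0]},{"linear":[0,0.0207,-0.0073],"angular":[0,0,0]},{"linear":[0,0.0207,-0.0073],"angular":[0,0,0]}]'
python3 - <<'E'
from h import *
grab('side','s5.png');grab('scene','n5.png')
a=cv2.resize(cv2.imread('pics/s5.png')[150:300,170:320],(400,400),interpolation=2);b=cv2.resize(cv2.imread('pics/n5.png')[140:320,210:390],(400,400),interpolation=2)
cv2.imwrite('pics/c5.png',np.hstack([a,b]))
E
```

```text
time: 16.48
tool_pos: [643.1, -87.2, 509.5]
tcp_rot: [180.0, 0.0, 92.7]
ft_force: [-1.4, 1.5, 1.2]
gripper_width: 10.6
gripper_force: 30.0
```

View pics/c5.png

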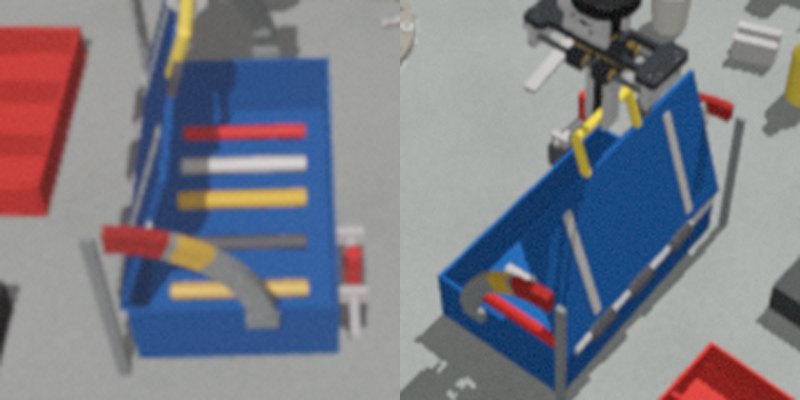

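The crop shows the lid steeply up and held, past the yellow and alongside the red band (about 72° from the tool pose). Now I'll bring it down to 56°.

```bash
python3 -m crank '[{"linear":[0,-0.0063,0.002],"angular":[0,0,0]},{"linear":[0,-0.0125,0.0042],"angular":[0,0,0]},{"linear":[0,-0.0187,0.0065],"angular":[0,0,0]},{"linear":[0,-0.0248,0.009],"angular":[0,0,0]},{"linear":[0,-0.0308,0.0117],"angular":[0,0,0]},{"linear":[0,-0.0368,0.0145],"angular":[0,0,0]},{"linear":[0,-0.0427,0.0175],"angular":[0,0,0]},{"linear":[0,-0.0485,0.0206],"angular":[0,0,0]},{"linear":[0,-0.0542,0.0239],"angular":[0,0,0]},{"linear":[0,-0.0587,0.0266],"angular":[0,0,0]},{"linear":[0,-0.0621,0.0287],"angular":[0,0,0]},{"linear":[0,-0.0635,0.0297],"angular":[0,0,0]}]'
python3 -m crank '[{"linear":[0,0,0],"angular":[0,0,0]},{"linear":[0,0,0],"angular":[0,0,0]},{"linear":[0,0,0],"angular":[0,0,0]}]'
python3 - <<'E'
from h import *
grab('side','s6.png');grab('scene','n6.png')
a=cv2.resize(cv2.imread('pics/s6.png')[150:300,170:320],(400,400),interpolation=2);b=cv2.resize(cv2.imread('pics/n6.png')[140:320,210:390],(400,400),interpolation=2)
cv2.imwrite('pics/c6.png',np.hstack([a,b]))
E
```

```text
time: 18.08
tool_pos: [579.5, -90.0, 479.7]
tcp_rot: [-180.0, -0.0, 92.8]
ft_force: [-0.0, -1.2, 1.2]
gripper_width: 10.9
gripper_force: 30.0
time: 18.45
tool_pos: [579.8, -90.0, 479.8]
tcp_rot: [-180.0, -0.0, 92.8]
ft_force: [-0.6, 0.7, 1.9]
gripper_width: 11.4
gripper_force: 30.0
```

View pics/c6.png

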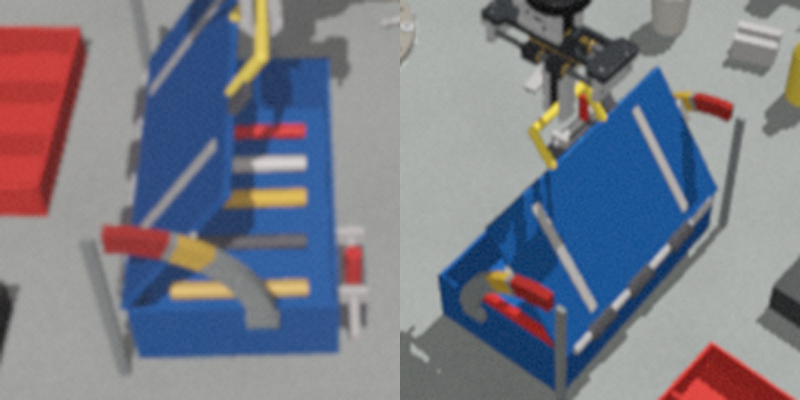

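The lid is held at about 56° by the tool geometry, inside the yellow band. The bolt is still drawn and the contact forces are near zero, so I'm handing it in.

```bash
python3 -c "
from plant import robot
print(robot.finish_job())"
```

```text
the job is handed in; nothing more can be done
None
```

I drew the bolt to its stop, raised the lid to about 72° and brought it back to about 56°, in the yellow part. I handed in with the gripper still holding it there, at about 18.5 s. Both angles are worked out from the tool position, not read off the pointer, and the result of the judging was not shown.

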